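# Snap the lid of the wax tub shut, section by section

## Robot

A 6-joint arm with a two-finger parallel gripper is mounted at the origin on the work surface. World frame = base frame: x ahead of the robot, y to its left, z up, the work surface at z = 0. Lengths are in m, angles in rad, forces in N, time in s.
With the tool pointing down it reaches from about 0.3 to 0.825 m from the base axis. Payload 5.4 kg.
Tool frame: the origin (TCP) lies midway between the tips of the shut fingers; the grasp point (between the pads) lies 19 mm behind it; y points along the fingers, x is the direction in which the jaws open and shut, and the axes are right-handed (so a half turn about y gives the same grasp; the last joint's range is limited). The gripper opens to 92 mm and grips with 3 to 60 N. Pads are 20 mm wide; open, the fingers measure 128 mm over their backs; the gripper's body (75 mm by 189 mm) begins 69 mm behind the grasp point.
Start: joints at [1.042, 0.158, 1.597, -0, 1.386, -0.21], TCP at [0.18, 0.546, 0.215] pointing down, gripper open.
Joint ranges: [-2.91, 2.91], [-0.94, 2.29], [0.18, 2.7], [-1.29, 4.43], [0.17, 2.64], [-3, 3]. Speed limits (rad/s): [2.57, 2.57, 3.14, 3.14, 3.14, 3.14].

## Interface

Orientations are given as a unit quaternion [x, y, z, w].
In Python, from cell import r gives the robot as it stands.
- The arm moves only by the tool send_rows, never from a script. Its argument "moves" is a list of rows, each an object with "xyz": the shift along the tool's x, y, z in m, a list of three; "yaw": the turn about the tool's y in degrees; "jaw": the opening, from 0 (shut) to 1 (fully open). A call has 1 to 20 rows; each row shifts and turns the commanded pose from where the row before left it, along the tool's axes as they then stand; what a row does not reach is not made up. A row lasts 1/10 s, in which the tool goes at most 50 mm and 8.59 degrees, less where a joint would pass 70% of its speed; a pose out of reach is approached as far as the arm can. A call with a gripper value outside its range is refused whole. The fingers move at their own pace and stop on an object; the grip force is fixed at half the most. Time passes only in rows, so rows that do not move let the fingers close. It gives the time, the measured TCP pose, the force and the opening at its end, in the units of the state.
- r.read_state(): the state, without advancing time (a new reading comes with each control period).
- r.camera(name): name is "scene" or "top" or "wrist"; returns the picture (384x512x3 uint8, blue, green, red); there is no depth.
- r.calibration(name): a dict with "fx", "fy", "cx", "cy" (pixels), "R" (3x3) and "t" (3): a world point X has camera coordinates R X + t; the wrist camera has in their place "hand_eye" (4x4, takes a point from camera to tool coordinates, whose origin is the TCP and whose axes are the tool frame's). Camera axes: x right, y down, z forward; pixel columns grow to the right and rows downward; lengths in m; the calibration is good to about 2 mm. A picture is of the moment at which its call begins: read the wrist's pose just before it. calibration takes no time and is no camera call.
- r.hand_in(): hands the job in, once; it reports no verdict.
Trained networks look in the newest picture that a camera, given by its name, has taken for a name from the list of things; names that differ only in an ending like _2 or _b are one class to them, and where a whole thing is asked for, a point or a joint stands for the part that bears it (a point fixed in the world has none). Each returns a list of dicts, best first, with "p" (0 to 1); they miss things now and then, are a little off and sometimes report something else, mostly with a low value. They report only what shows in the picture. A call takes as long as a camera call.
- r.look_for(camera, thing): "bbox" ([left, top, right, bottom] in pixels, round what is visible of it).
- r.masks_of(camera, thing): "mask" (384x512 bool, what is visible of it) and "bbox" ([left, top, right, bottom] in pixels, round what is visible of it).
- r.spot_point(camera, thing): "uv" ([column, row] in pixels: a listed point, or the origin of a listed thing).
The state is a dict: "t": time; "q": joint angles; "joint_vel": joint speeds; "joint_torque": joint torques, N m; "tcp_pos": TCP position; "tool_rot": TCP orientation; "contact_force": force on the tool from outside, world axes, zero at the start; "wrist_torque": the same for the moment, N m; "grip_width": finger opening in m.
Only numpy, scipy, OpenCV 4.12 (cv2) and the standard library are available. Lean on these libraries where they do the work, as an engineer would, in place of code of your own. Each camera call takes 0.05 s, during which the arm holds its last target.

## Task

The lid of the round white tub is only laid on: the four sections of its grey snap rim all still stand proud. Press down round the rim with the fingertips, one section after another, until all four have clicked fully shut. Do not grasp, lift or tip the tub, leave it standing where it is, and leave the other things on the bench alone.

Things in the scene. Friction and masses are not known exactly. Their poses are not given: they have to be found in the camera images.
- tub: Round white tub with a grey snap-fit lid, loose, full, 0.7 to 1.1 kg, 134 mm across, 102 mm high with the rim up. Origin: centre of its underside; z up, x towards the middle of rim section 0. The grey rim, a ring 92 to 140 mm in diameter, is cut by four slits into four independent sections. The lid's round middle panel (90 mm across) is fixed, its top 90 mm up, 4 mm lower than the shut rim.
- press0 (a point): Point on the flat top of rim section 0, half-way along the section (0 degrees round the tub's z axis from the tub's x axis) and across its 24 mm width, 58 mm from the tub's axis. It moves with the section: 102 mm above the bench when proud, 94 mm when shut.
- rim0 (a joint): How far rim section 0 is pressed down, in m: 0 = standing proud, 0.008 = fully shut. It is a snap: it resists with about 9 N at first, ever less until 0.005, then clicks down by itself and stays; let go before that it springs back up.
- press1 (a point): Point on the flat top of rim section 1, half-way along the section (90 degrees round the tub's z axis from the tub's x axis) and across its 24 mm width, 58 mm from the tub's axis. It moves with the section: 102 mm above the bench when proud, 94 mm when shut.
- rim1 (a joint): How far rim section 1 is pressed down, in m: 0 = standing proud, 0.008 = fully shut. It is a snap: it resists with about 9 N at first, ever less until 0.005, then clicks down by itself and stays; let go before that it springs back up.
- press2 (a point): Point on the flat top of rim section 2, half-way along the section (180 degrees round the tub's z axis from the tub's x axis) and across its 24 mm width, 58 mm from the tub's axis. It moves with the section: 102 mm above the bench when proud, 94 mm when shut.
- rim2 (a joint): How far rim section 2 is pressed down, in m: 0 = standing proud, 0.008 = fully shut. It is a snap: it resists with about 9 N at first, ever less until 0.005, then clicks down by itself and stays; let go before that it springs back up.
- press3 (a point): Point on the flat top of rim section 3, half-way along the section (270 degrees round the tub's z axis from the tub's x axis) and across its 24 mm width, 58 mm from the tub's axis. It moves with the section: 102 mm above the bench when proud, 94 mm when shut.
- rim3 (a joint): How far rim section 3 is pressed down, in m: 0 = standing proud, 0.008 = fully shut. It is a snap: it resists with about 9 N at first, ever less until 0.005, then clicks down by itself and stays; let go before that it springs back up.
- tape: Bystander, to be left alone: roll of tan tape lying flat, 88 mm across, 24 mm high; origin at the centre of its underside.
- jar: Bystander, to be left alone: small amber jar with a steel cap, 44 mm across, 55 mm high; origin at the centre of its underside.
- waxblock: Bystander, to be left alone: block of green carving wax, 75 x 45 x 28 mm; origin at the centre of its underside.
- mug: Bystander, to be left alone: black mug, 80 mm across, 92 mm high; origin at the centre of its underside.
- pliers: Bystander, to be left alone: small pliers lying flat, about 120 mm long, 10 mm high; origin under the pivot.
- can: Bystander, to be left alone: closed grey can, 72 mm across, 85 mm high; origin at the centre of its underside.
- spatula: Bystander, to be left alone: spatula lying flat, 190 mm long; origin about its middle.

How it is judged:
At the end, for the whole second after the job is handed in: All four rim sections are pressed down by more than 6.5 of their 8 mm and stay there; the tub stands upright (within 0.06 rad), at rest on the bench, within 50 mm of where it began (value of joint each of rim0, rim1, rim2, rim3 above 0.0065 m and height (world z) of tub below 0.006 m and angle between tub's own z axis and vertical below 0.06 rad and distance of tub from where it was at the start of the episode below 0.05 m and linear speed of tub below 0.02 m/s); the robot touches nothing.
It fails at once if the tub is lifted off the bench (height (world z) of tub above 0.015 m).
It fails at once if the tub is tipped (angle between tub's own z axis and vertical above 0.25 rad).
It fails at once if the tub is pushed more than 50 mm from its place (distance of tub from where it was at the start of the episode above 0.05 m).
It fails at once if another thing on the bench is disturbed (moved more than 25 mm) (distance of any of tape, jar, waxblock, mug, pliers, can, spatula from where it was at the start of the episode above 0.025 m).
It also fails if it takes over 42 s, if anything falls off the work surface, if the arm or the gripper's body presses on something with over 40 N, if the wrist force passes 120 N, or if a joint passes its speed limit or range.

## Working session

There is one attempt and no reset: what is moved stays moved. The work goes in short steps, Python scripts to look and compute and a tool call to move; the robot and the scene stay as the last step left them, time stands still between calls to the robot, and variables do not carry over. Pictures are saved under pics/ and viewed, and the job is handed in when it is done.

Besides the shell and the picture viewer there is one more tool, called after ">>>" by a JSON object that holds its "name" and its "arguments". send_rows: Moves the arm, as the interface text tells. Its arguments: {"type":"object","properties":{"moves":{"type":"array","items":{"type":"object","properties":{"xyz":{"type":"array","items":{"type":"number"}},"yaw":{"type":"number"},"jaw":{"type":"number"}}}}},"required":["moves"]}

```bash
mkdir -p pics; cat > h.py <<'E'
from cell import r
import numpy as np, cv2
def ray(cam,uv,z):
    c=r.calibration(cam);R=np.array(c["R"]);t=np.array(c["t"])
    d=R.T@np.array([(uv[0]-c["cx"])/c["fx"],(uv[1]-c["cy"])/c["fy"],1]);o=-R.T@t
    return o+d*(z-o[2])/d[2]
E
python3 - <<'E'
from h import *
s=r.read_state();print(s)
for c in("top","scene"):
    cv2.imwrite(f"pics/{c}0.png",r.camera(c))
print(r.look_for("top","tub")[:2])
for k in range(4):
    for c in("top","scene"):
        for d in r.spot_point(c,f"press{k}")[:2]: print(c,k,d,ray(c,d["uv"],.102).round(4))
for d in r.spot_point("top","tub")[:1]: print(d,ray("top",d["uv"],0))
E
```

```text
{'t': 0.0, 'q': array([ 1.04191567e+00,  1.59036143e-01,  1.59823433e+00, -1.73117532e-05,
        1.38616384e+00, -2.10084253e-01]), 'joint_vel': array([-9.57477667e-04,  2.60658336e-04,  5.89593367e-04,  8.63854314e-05,
        1.66576726e-03,  1.31028243e-03]), 'joint_torque': array([-7.47602517e-04, -3.85568011e+01, -3.22109663e+01,  7.00668362e-02,
        3.78261984e-02, -1.51891600e-04]), 'tcp_pos': array([0.17991583, 0.54547512, 0.21362511]), 'tool_rot': array([ 0.57329119,  0.41370701, -0.41489338, -0.57275405]), 'contact_force': array([-0.37010117,  0.10897514, -0.3699747 ]), 'wrist_torque': array([0.00974747, 0.05597234, 0.03523626]), 'grip_width': 0.09199273634216511}
[{'bbox': [228.0, 189.2, 270.0, 229.6], 'p': 0.69}, {'bbox': [228.0, 197.3, 242.2, 218.4], 'p': 0.35}]
top 0 {'uv': [230.8, 207.0], 'p': 0.74} [0.5179 0.0722 0.102 ]
top 0 {'uv': [257.8, 189.1], 'p': 0.61} [ 0.5819 -0.0173  0.102 ]
scene 0 {'uv': [274.4, 182.1], 'p': 0.81} [0.5174 0.0548 0.102 ]
scene 0 {'uv': [251.6, 191.9], 'p': 0.77} [0.5732 0.0062 0.102 ]
top 1 {'uv': [230.8, 207.0], 'p': 0.74} [0.5179 0.0722 0.102 ]
top 1 {'uv': [257.8, 189.1], 'p': 0.61} [ 0.5819 -0.0173  0.102 ]
scene 1 {'uv': [274.4, 182.1], 'p': 0.81} [0.5174 0.0548 0.102 ]
scene 1 {'uv': [251.6, 191.9], 'p': 0.77} [0.5732 0.0062 0.102 ]
top 2 {'uv': [230.8, 207.0], 'p': 0.74} [0.5179 0.0722 0.102 ]
top 2 {'uv': [257.8, 189.1], 'p': 0.61} [ 0.5819 -0.0173  0.102 ]
scene 2 {'uv': [274.4, 182.1], 'p': 0.81} [0.5174 0.0548 0.102 ]
scene 2 {'uv': [251.6, 191.9], 'p': 0.77} [0.5732 0.0062 0.102 ]
top 3 {'uv': [230.8, 207.0], 'p': 0.74} [0.5179 0.0722 0.102 ]
top 3 {'uv': [257.8, 189.1], 'p': 0.61} [ 0.5819 -0.0173  0.102 ]
scene 3 {'uv': [274.4, 182.1], 'p': 0.81} [0.5174 0.0548 0.102 ]
scene 3 {'uv': [251.6, 191.9], 'p': 0.77} [0.5732 0.0062 0.102 ]
{'uv': [251.2, 208.2], 'p': 0.9} [0.52776277 0.00211775 0.        ]
```

```bash
python3 - <<'E'
import cv2
t=cv2.imread("pics/top0.png");s=cv2.imread("pics/scene0.png")
cv2.imwrite("pics/topz.png",cv2.resize(t[140:280,160:340],None,fx=4,fy=4,interpolation=2))
cv2.imwrite("pics/scz.png",cv2.resize(s[120:270,170:370],None,fx=4,fy=4,interpolation=2))
E
```

```text
(no output)
```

View pics/top0.png

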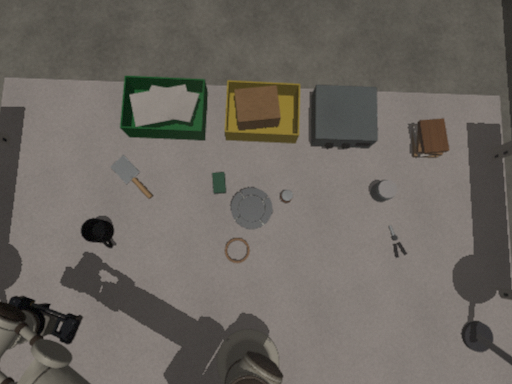

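View pics/topz.png

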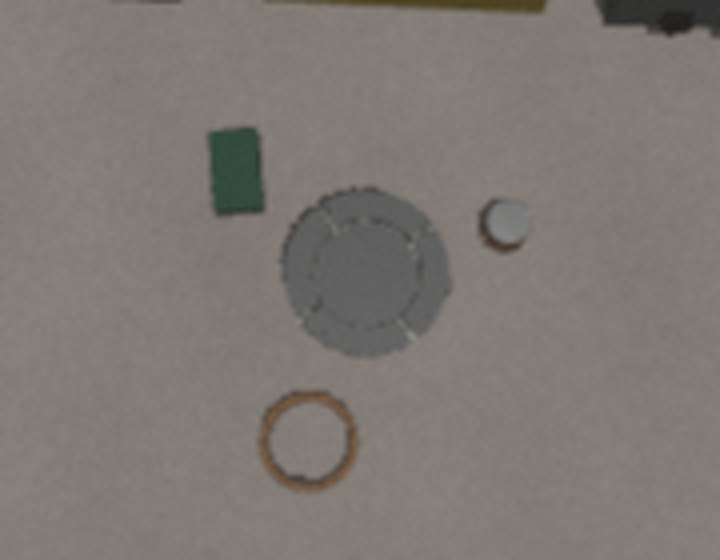

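View pics/scz.png

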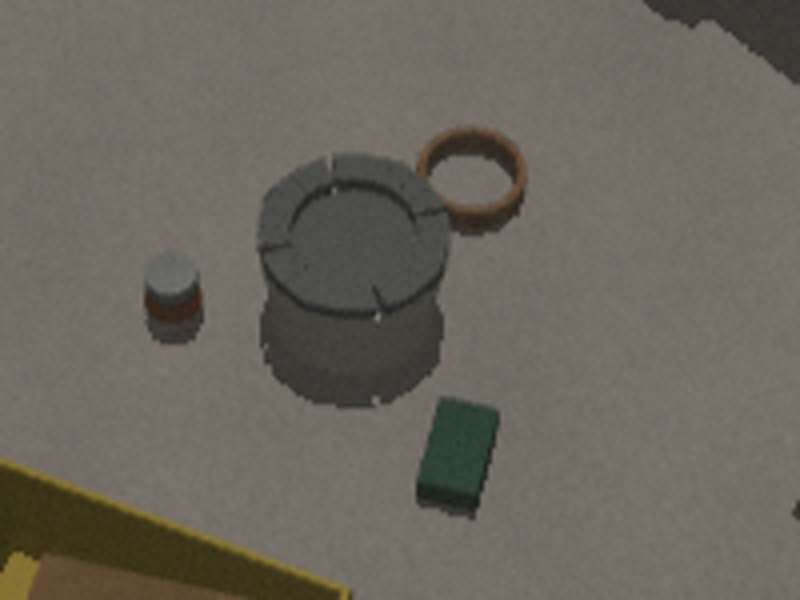

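View pics/scene0.png

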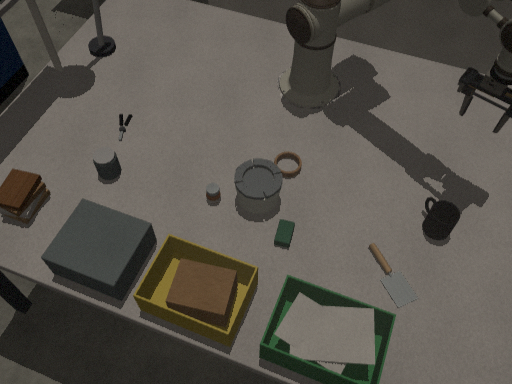

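```bash
python3 - <<'E'
from h import *
from scipy.spatial.transform import Rotation as Ro
for z in(.102,): print(ray("top",(251.5,208),z))
sl=[(330,220),(425,235),(408,330),(310,310)]
W=[ray("top",(160+u/4,140+v/4),.102) for u,v in sl]
for w in W: print(w.round(4), np.degrees(np.arctan2(*(w-ray("top",(251.5,208),.102))[[1,0]])).round(1))
S=[(332,172),(270,247),(378,298),(432,212)]
W=[ray("scene",(170+u/4,120+v/4),.102) for u,v in S]
c=np.mean(W,0);print(c)
for w in W: print(w.round(4), np.degrees(np.arctan2(*(w-c)[[1,0]])).round(1))
for cam in("top","scene"):
    img=r.camera(cam); m=r.masks_of(cam,"rim0")[0]; mm=m["mask"].astype(np.uint8)
    cs,_=cv2.findContours(mm,0,1);k=max(cs,key=cv2.contourArea)[:,0]
    P=np.array([ray(cam,p,.102)[:2] for p in k],np.float32)
    print(cam,m["p"],m["bbox"],cv2.minEnclosingCircle(P),cv2.fitEllipse(P))
s=r.read_state();print(Ro.from_quat(s["tool_rot"]).as_matrix().round(3))
E
```

```text
[0.51657316 0.00229342 0.102     ]
[0.56   0.0341 0.102 ] 36.2
[ 0.5496 -0.0468  0.102 ] -56.1
[ 0.4686 -0.0344  0.102 ] -142.6
[0.483  0.0484 0.102 ] 126.0
[0.5206012  0.00610205 0.102     ]
[ 0.4759 -0.0279  0.102 ] -142.8
[ 0.5554 -0.0446  0.102 ] -55.6
[0.568  0.0435 0.102 ] 38.2
[0.4831 0.0534 0.102 ] 128.4
top 0.77 [230.5, 194.6, 241.6, 221.6] ((0.5220053791999817, 0.054752446711063385), 0.042094457894563675) ((0.5227712392807007, 0.05576121807098389), (0.03302673250436783, 0.0850532054901123), 79.26477813720703)
scene 0.83 [253.0, 157.0, 281.7, 176.1] ((0.4720633924007416, 0.011459333822131157), 0.04405051842331886) ((0.46884027123451233, 0.012904033064842224), (0.036778274923563004, 0.08677934855222702), 173.32943725585938)
[[ 0.313 -0.    -0.95 ]
 [ 0.95  -0.     0.313]
 [-0.    -1.     0.   ]]
```

>>> {"name": "send_rows", "arguments": {"moves": [{"xyz": [-0.025, 0, -0.034], "jaw": 0}, {"xyz": [-0.025, 0, -0.034], "jaw": 0}, {"xyz": [-0.025, 0, -0.034], "jaw": 0}, {"xyz": [-0.025, 0, -0.034], "jaw": 0}, {"xyz": [-0.025, 0, -0.034], "jaw": 0}, {"xyz": [-0.025, 0, -0.034], "jaw": 0}, {"xyz": [-0.025, 0, -0.034], "jaw": 0}, {"xyz": [-0.025, 0, -0.034], "jaw": 0}, {"xyz": [-0.025, 0, -0.034], "jaw": 0}, {"xyz": [-0.025, 0, -0.034], "jaw": 0}, {"xyz": [-0.025, 0, -0.034], "jaw": 0}, {"xyz": [-0.025, 0, -0.034], "jaw": 0}, {"xyz": [-0.025, 0, -0.034], "jaw": 0}, {"xyz": [-0.025, 0, -0.034], "jaw": 0}, {"xyz": [-0.025, 0, -0.034], "jaw": 0}, {"xyz": [-0.025, 0, -0.034], "jaw": 0}, {"xyz": [0, 0, 0], "yaw": -4.5, "jaw": 0}, {"xyz": [0, 0, 0], "yaw": -4.5, "jaw": 0}, {"xyz": [0, 0, 0], "jaw": 0}]}}

```text
schema error: expected keys xyz, yaw, jaw
```

```bash
cat >> h.py <<'E'
from scipy.spatial.transform import Rotation as Ro
def st(*targets):
    s=r.read_state();R=Ro.from_quat(s["tool_rot"]).as_matrix()
    print("t",round(s["t"],2),"tcp",s["tcp_pos"].round(4),"F",s["contact_force"].round(1),"w",round(s["grip_width"],4)); print(R.round(3).tolist())
    for t in targets: print(t,"->",(R.T@(np.array(t)-s["tcp_pos"])).round(4))
E
python3 -c "
from h import *
st((.572,-.006,.13))
cv2.imwrite('pics/w1.png',r.camera('wrist'))"
```

```text
t 0.8 tcp [0.1802 0.546  0.2146] F [-0.9 -0.3  0.1] w 0.0918
[[0.313, -0.0, -0.95], [0.95, -0.0, 0.313], [-0.0, -1.0, 0.0]]
(0.572, -0.006, 0.13) -> [-0.4014  0.0846 -0.545 ]
```

View pics/w1.png

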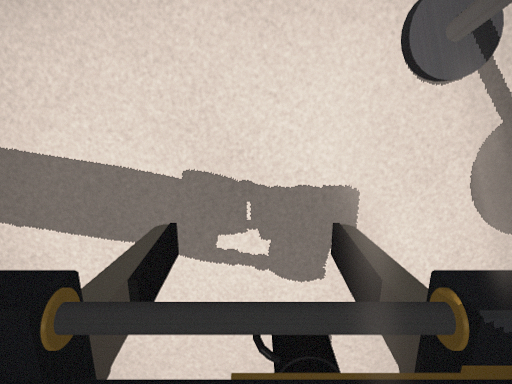

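The call was refused (a yaw is needed in every row); the wrist picture shows only the start place with the open fingers. I'll resend it in full.

>>> {"name": "send_rows", "arguments": {"moves": [{"xyz": [-0.025, 0, -0.034], "yaw": 0, "jaw": 0}, {"xyz": [-0.025, 0, -0.034], "yaw": 0, "jaw": 0}, {"xyz": [-0.025, 0, -0.034], "yaw": 0, "jaw": 0}, {"xyz": [-0.025, 0, -0.034], "yaw": 0, "jaw": 0}, {"xyz": [-0.025, 0, -0.034], "yaw": 0, "jaw": 0}, {"xyz": [-0.025, 0, -0.034], "yaw": 0, "jaw": 0}, {"xyz": [-0.025, 0, -0.034], "yaw": 0, "jaw": 0}, {"xyz": [-0.025, 0, -0.034], "yaw": 0, "jaw": 0}, {"xyz": [-0.025, 0, -0.034], "yaw": 0, "jaw": 0}, {"xyz": [-0.025, 0, -0.034], "yaw": 0, "jaw": 0}, {"xyz": [-0.025, 0, -0.034], "yaw": 0, "jaw": 0}, {"xyz": [-0.025, 0, -0.034], "yaw": 0, "jaw": 0}, {"xyz": [-0.025, 0, -0.034], "yaw": 0, "jaw": 0}, {"xyz": [-0.025, 0, -0.034], "yaw": 0, "jaw": 0}, {"xyz": [-0.025, 0, -0.034], "yaw": 0, "jaw": 0}, {"xyz": [-0.025, 0, -0.034], "yaw": 0, "jaw": 0}, {"xyz": [0, 0, 0], "yaw": -4.5, "jaw": 0}, {"xyz": [0, 0, 0], "yaw": -4.5, "jaw": 0}, {"xyz": [0, 0, 0], "yaw": 0, "jaw": 0}]}}

```text
t: 2.75
tcp_pos: [0.5715, -0.0047, 0.2144]
tool_rot: [-0.539, -0.458, 0.458, 0.539]
contact_force: [-0.3, 0.8, -0.1]
grip_width: 0.0005
```

```bash
python3 -c "
from h import *
st((.572,-.006,.13),(.572,-.006,.102))
cv2.imwrite('pics/w2.png',r.camera('wrist'))
print(r.calibration('wrist'))"
```

```text
t 2.75 tcp [ 0.5715 -0.0047  0.2144] F [-0.3  0.8 -0.1] w 0.0005
[[0.162, -0.0, -0.987], [0.987, 0.0, 0.162], [0.0, -1.0, 0.0]]
(0.572, -0.006, 0.13) -> [-0.0012  0.0844 -0.0007]
(0.572, -0.006, 0.102) -> [-0.0012  0.1124 -0.0007]
{'fx': 307.7674582842596, 'fy': 307.7674582842596, 'cx': 254.28650459829964, 'cy': 193.21112217128896, 'hand_eye': array([[ 9.99999996e-01, -4.77157137e-05, -6.93632731e-05,
         7.61815490e-04],
       [ 5.41324652e-05, -2.66590315e-01,  9.63809940e-01,
        -1.69685729e-01],
       [-6.44804560e-05, -9.63809941e-01, -2.66590312e-01,
         7.59406220e-02],
       [ 0.00000000e+00,  0.00000000e+00,  0.00000000e+00,
         1.00000000e+00]])}
```

View pics/w2.png

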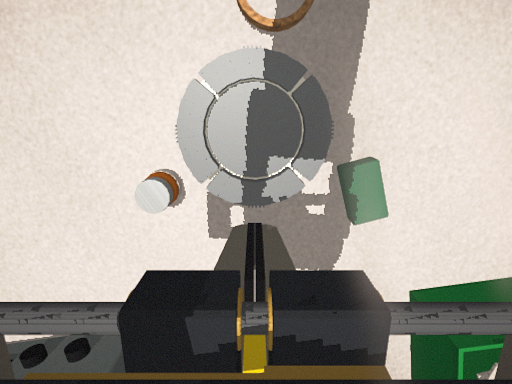

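The wrist view shows the whole tub: rim centre about (254,128), slits near (303,82), (200,84), (213,180) and (298,178), with the fingertips above the near section. I'll refine the centre from it.

```bash
python3 -c "
from h import *
s=r.read_state();T=np.eye(4);T[:3,:3]=Ro.from_quat(s['tool_rot']).as_matrix();T[:3,3]=s['tcp_pos']
c=r.calibration('wrist');X=T@c['hand_eye']
def wr(uv,z):
    d=X[:3,:3]@np.array([(uv[0]-c['cx'])/c['fx'],(uv[1]-c['cy'])/c['fy'],1]);o=X[:3,3];return o+d*(z-o[2])/d[2]
# outer edge extremes and inner panel edge
for uv,z in [((176,126),.102),((332,126),.102),((254,47),.102),((252,206),.102),((204,128),.09),((303,128),.09),((254,78),.09),((254,180),.09)]: print(uv,wr(uv,z).round(4))
W=[wr(u,.102) for u in [(303,82),(200,84),(213,180),(298,178)]]
m=np.mean(W,0);print(m)
for w in W: print(w.round(4),np.degrees(np.arctan2(w[1]-m[1],w[0]-m[0])).round(1),np.hypot(*(w-m)[:2]))
"
```

```text
(176, 126) [ 0.5005 -0.0632  0.102 ]
(332, 126) [0.5233 0.0749 0.102 ]
(254, 47) [0.4477 0.0165 0.102 ]
(252, 206) [ 0.5859 -0.0083  0.102 ]
(204, 128) [ 0.5067 -0.0407  0.09  ]
(303, 128) [0.5218 0.0508 0.09  ]
(254, 78) [0.4709 0.0127 0.09  ]
(254, 180) [ 0.5636 -0.0027  0.09  ]
[0.51787702 0.00448696 0.102     ]
[0.482  0.0538 0.102 ] 126.0 0.060950383880874925
[ 0.4691 -0.0345  0.102 ] -141.4 0.06239109021841359
[ 0.5546 -0.0402  0.102 ] -50.6 0.057880978368476714
[0.5657 0.0389 0.102 ] 35.7 0.05890703960177032
```

>>> {"name": "send_rows", "arguments": {"moves": [{"xyz": [0, 0.026, 0], "yaw": 0, "jaw": 0}, {"xyz": [0, 0.026, 0], "yaw": 0, "jaw": 0}, {"xyz": [0, 0.026, 0], "yaw": 0, "jaw": 0}, {"xyz": [0, 0.026, 0], "yaw": 0, "jaw": 0}, {"xyz": [0, 0.003, 0], "yaw": 0, "jaw": 0}, {"xyz": [0, 0.003, 0], "yaw": 0, "jaw": 0}, {"xyz": [0, 0.003, 0], "yaw": 0, "jaw": 0}, {"xyz": [0, 0.002, 0], "yaw": 0, "jaw": 0}, {"xyz": [0, 0, 0], "yaw": 0, "jaw": 0}]}}

```text
t: 3.7
tcp_pos: [0.5727, -0.0045, 0.1019]
tool_rot: [0.54, 0.459, -0.457, -0.538]
contact_force: [-2.2, 1.5, 9.1]
grip_width: 0.0004
```

Contact is where expected (102 mm, 9 N). I'll press on.

>>> {"name": "send_rows", "arguments": {"moves": [{"xyz": [0, 0.002, 0], "yaw": 0, "jaw": 0}, {"xyz": [0, 0.002, 0], "yaw": 0, "jaw": 0}, {"xyz": [0, 0.002, 0], "yaw": 0, "jaw": 0}, {"xyz": [0, 0, 0], "yaw": 0, "jaw": 0}]}}

```text
t: 4.1
tcp_pos: [0.572, -0.0045, 0.094]
tool_rot: [0.539, 0.458, -0.458, -0.538]
contact_force: [1.7, -0.5, 0.9]
grip_width: 0.0002
```

>>> {"name": "send_rows", "arguments": {"moves": [{"xyz": [0, -0.012, 0], "yaw": 0, "jaw": 0}, {"xyz": [0, -0.015, 0], "yaw": 0, "jaw": 0}, {"xyz": [0.013, 0, 0.014], "yaw": 0, "jaw": 0}, {"xyz": [0.013, 0, 0.014], "yaw": 0, "jaw": 0}, {"xyz": [0.013, 0, 0.014], "yaw": 0, "jaw": 0}, {"xyz": [0.013, 0, 0.015], "yaw": 0, "jaw": 0}, {"xyz": [0, 0, 0], "yaw": 0, "jaw": 0}, {"xyz": [0, 0, 0], "yaw": 0, "jaw": 0}]}}

```text
t: 4.9
tcp_pos: [0.5244, 0.0559, 0.1218]
tool_rot: [0.539, 0.459, -0.458, -0.538]
contact_force: [-0.3, 0.3, -0.2]
grip_width: 0.0007
```

```bash
python3 -c "
from h import *
st((.5245,.0565,.0935))
cv2.imwrite('pics/w3.png',r.camera('wrist'))"
```

```text
t 4.9 tcp [0.5244 0.0559 0.1218] F [-0.3  0.3 -0.2] w 0.0007
[[0.16, 0.002, -0.987], [0.987, -0.001, 0.16], [-0.0, -1.0, -0.002]]
(0.5245, 0.0565, 0.0935) -> [0.0006 0.0283 0.    ]
```

View pics/w3.png

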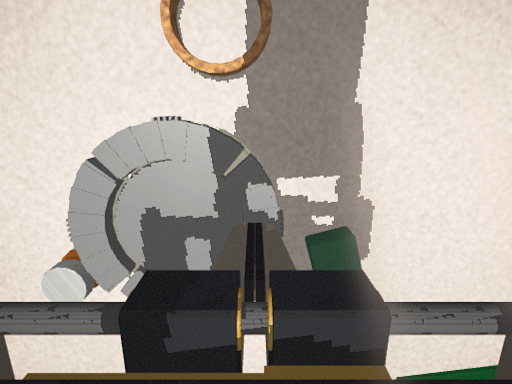

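The tub stands unmoved and the fingertips are over the right-hand section in the picture, around (255,225). I'll press B.

>>> {"name": "send_rows", "arguments": {"moves": [{"xyz": [0, 0.012, 0], "yaw": 0, "jaw": 0}, {"xyz": [0, 0.005, 0], "yaw": 0, "jaw": 0}, {"xyz": [0, 0.003, 0], "yaw": 0, "jaw": 0}, {"xyz": [0, 0.002, 0], "yaw": 0, "jaw": 0}, {"xyz": [0, 0.002, 0], "yaw": 0, "jaw": 0}, {"xyz": [0, 0.002, 0], "yaw": 0, "jaw": 0}, {"xyz": [0, 0.002, 0], "yaw": 0, "jaw": 0}, {"xyz": [0, 0, 0], "yaw": 0, "jaw": 0}, {"xyz": [0, 0, 0], "yaw": 0, "jaw": 0}]}}

```text
t: 5.85
tcp_pos: [0.5237, 0.0562, 0.0938]
tool_rot: [0.539, 0.458, -0.458, -0.539]
contact_force: [-4.5, -0.5, 9.8]
grip_width: 0.0002
```

>>> {"name": "send_rows", "arguments": {"moves": [{"xyz": [0, -0.012, 0], "yaw": 0, "jaw": 0}, {"xyz": [0, -0.015, 0], "yaw": 0, "jaw": 0}, {"xyz": [-0.013, 0, 0.014], "yaw": 0, "jaw": 0}, {"xyz": [-0.013, 0, 0.014], "yaw": 0, "jaw": 0}, {"xyz": [-0.013, 0, 0.014], "yaw": 0, "jaw": 0}, {"xyz": [-0.013, 0, 0.014], "yaw": 0, "jaw": 0}, {"xyz": [0, 0, 0], "yaw": 0, "jaw": 0}, {"xyz": [0, 0, 0], "yaw": 0, "jaw": 0}]}}

```text
t: 6.65
tcp_pos: [0.4605, 0.0139, 0.1201]
tool_rot: [0.539, 0.458, -0.457, -0.539]
contact_force: [0.3, -0.1, 0.7]
grip_width: 0.0006
```

```bash
python3 -c "
from h import *
st((.4615,.014,.0935))
cv2.imwrite('pics/w4.png',r.camera('wrist'))"
```

```text
t 6.65 tcp [0.4605 0.0139 0.1201] F [ 0.3 -0.1  0.7] w 0.0006
[[0.162, 0.001, -0.987], [0.987, 0.0, 0.162], [0.0, -1.0, -0.001]]
(0.4615, 0.014, 0.0935) -> [ 0.0003  0.0266 -0.001 ]
```

View pics/w4.png

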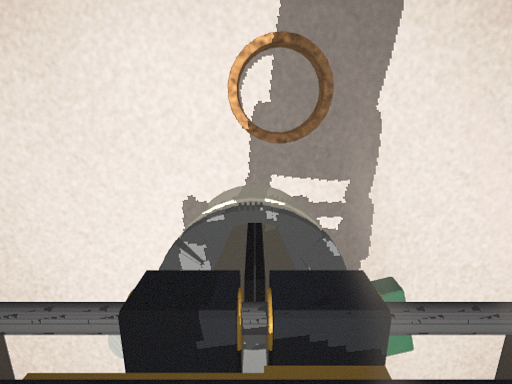

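The fingertips at (255,225) are over the far section, with its outer edge visible at row ~205. I'll press C.

>>> {"name": "send_rows", "arguments": {"moves": [{"xyz": [0, 0.012, -0.001], "yaw": 0, "jaw": 0}, {"xyz": [0, 0.005, 0], "yaw": 0, "jaw": 0}, {"xyz": [0, 0.002, 0], "yaw": 0, "jaw": 0}, {"xyz": [0, 0.002, 0], "yaw": 0, "jaw": 0}, {"xyz": [0, 0.002, 0], "yaw": 0, "jaw": 0}, {"xyz": [0, 0.002, 0], "yaw": 0, "jaw": 0}, {"xyz": [0, 0.002, 0], "yaw": 0, "jaw": 0}, {"xyz": [0, 0, 0], "yaw": 0, "jaw": 0}, {"xyz": [0, 0, 0], "yaw": 0, "jaw": 0}]}}

```text
t: 7.6
tcp_pos: [0.4608, 0.0137, 0.0937]
tool_rot: [-0.538, -0.458, 0.458, 0.539]
contact_force: [-6.4, 0.9, 12.4]
grip_width: 0.0006
```

>>> {"name": "send_rows", "arguments": {"moves": [{"xyz": [0, -0.012, 0], "yaw": 0, "jaw": 0}, {"xyz": [0, -0.015, 0], "yaw": 0, "jaw": 0}, {"xyz": [-0.013, 0, -0.014], "yaw": 0, "jaw": 0}, {"xyz": [-0.013, 0, -0.014], "yaw": 0, "jaw": 0}, {"xyz": [-0.013, 0, -0.014], "yaw": 0, "jaw": 0}, {"xyz": [-0.013, 0, -0.014], "yaw": 0, "jaw": 0}, {"xyz": [0, 0, 0], "yaw": 0, "jaw": 0}, {"xyz": [0, 0, 0], "yaw": 0, "jaw": 0}]}}

```text
t: 8.4
tcp_pos: [0.5076, -0.0465, 0.1196]
tool_rot: [-0.539, -0.458, 0.458, 0.539]
contact_force: [0.3, -0.4, -0.3]
grip_width: 0.0001
```

```bash
python3 -c "
from h import *
st((.5075,-.0465,.0935))
cv2.imwrite('pics/w5.png',r.camera('wrist'))"
```

```text
t 8.4 tcp [ 0.5076 -0.0465  0.1196] F [ 0.3 -0.4 -0.3] w 0.0001
[[0.162, -0.0, -0.987], [0.987, 0.0, 0.162], [0.0, -1.0, 0.0]]
(0.5075, -0.0465, 0.0935) -> [-0.      0.0261  0.0001]
```

View pics/w5.png

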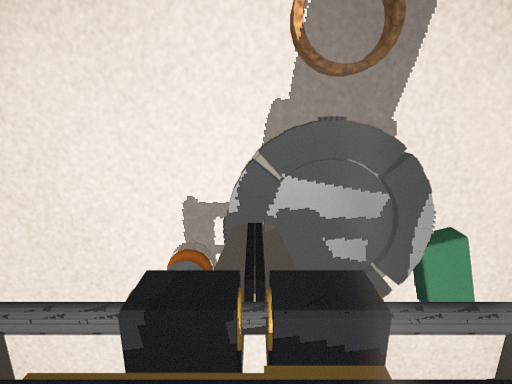

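The tub is in place and the fingertips are over the last section at left, around (255,225). I'll press D.

>>> {"name": "send_rows", "arguments": {"moves": [{"xyz": [0, 0.012, 0], "yaw": 0, "jaw": 0}, {"xyz": [0, 0.005, 0], "yaw": 0, "jaw": 0}, {"xyz": [0, 0.002, 0], "yaw": 0, "jaw": 0}, {"xyz": [0, 0.002, 0], "yaw": 0, "jaw": 0}, {"xyz": [0, 0.002, 0], "yaw": 0, "jaw": 0}, {"xyz": [0, 0.002, 0], "yaw": 0, "jaw": 0}, {"xyz": [0, 0.001, 0], "yaw": 0, "jaw": 0}, {"xyz": [0, 0, 0], "yaw": 0, "jaw": 0}, {"xyz": [0, 0, 0], "yaw": 0, "jaw": 0}]}}

```text
t: 9.35
tcp_pos: [0.5079, -0.0468, 0.094]
tool_rot: [0.539, 0.458, -0.458, -0.539]
contact_force: [-1.4, 0.5, 4.5]
grip_width: 0.0002
```

>>> {"name": "send_rows", "arguments": {"moves": [{"xyz": [0, -0.012, 0], "yaw": 0, "jaw": 0}, {"xyz": [0, -0.025, 0], "yaw": 0, "jaw": 0}, {"xyz": [0.01, -0.03, -0.03], "yaw": 0, "jaw": 0}, {"xyz": [0.01, -0.03, -0.04], "yaw": 0, "jaw": 0}, {"xyz": [0.015, -0.02, -0.03], "yaw": 0, "jaw": 0}, {"xyz": [0.015, 0, 0], "yaw": 0, "jaw": 0}, {"xyz": [0, 0, 0], "yaw": 0, "jaw": 0}, {"xyz": [0, 0, 0], "yaw": 0, "jaw": 0}]}}

```text
t: 10.15
tcp_pos: [0.6121, -0.0131, 0.2086]
tool_rot: [-0.538, -0.457, 0.459, 0.539]
contact_force: [-0.8, 0.1, -1.6]
grip_width: 0.0003
```

```bash
python3 -c "
from h import *
st()
cv2.imwrite('pics/w6.png',r.camera('wrist'))
s=r.camera('scene')
cv2.imwrite('pics/s6.png',cv2.resize(s[120:270,170:370],None,fx=4,fy=4,interpolation=2))"
```

```text
t 10.15 tcp [ 0.6121 -0.0131  0.2086] F [-0.8  0.1 -1.6] w 0.0003
[[0.16, -0.003, -0.987], [0.987, 0.0, 0.16], [-0.0, -1.0, 0.003]]
```

View pics/w6.png

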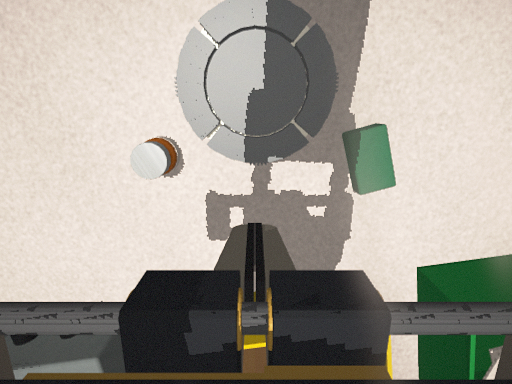

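View pics/s6.png

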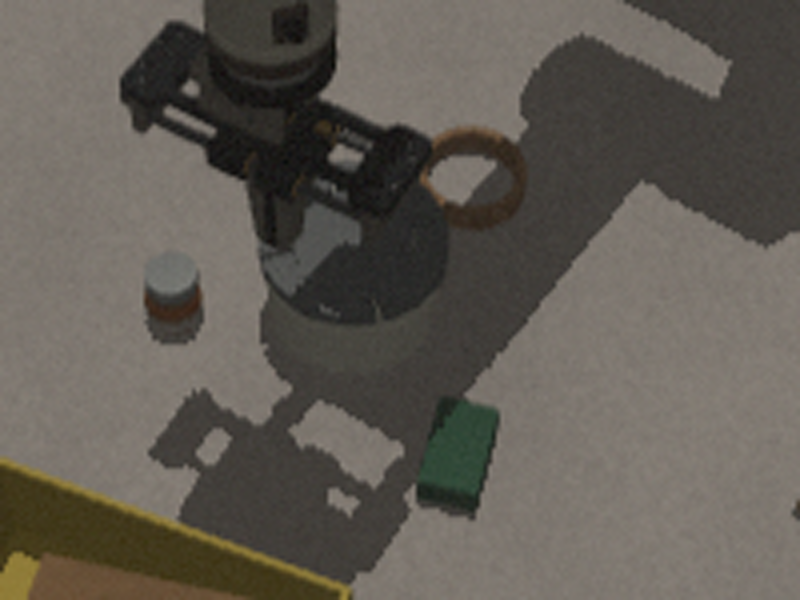

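The tub and neighbours look unmoved; the arm hides part of the rim. I'll move it clear for a full check.

>>> {"name": "send_rows", "arguments": {"moves": [{"xyz": [0.03, -0.02, 0.01], "yaw": 0, "jaw": 0}, {"xyz": [0.04, -0.02, 0.01], "yaw": 0, "jaw": 0}, {"xyz": [0.04, 0, 0.01], "yaw": 0, "jaw": 0}, {"xyz": [0.04, 0, 0.01], "yaw": 0, "jaw": 0}, {"xyz": [0.04, 0, 0.01], "yaw": 0, "jaw": 0}, {"xyz": [0.04, 0, 0.01], "yaw": 0, "jaw": 0}, {"xyz": [0.04, 0, 0.01], "yaw": 0, "jaw": 0}, {"xyz": [0.04, 0, 0.01], "yaw": 0, "jaw": 0}, {"xyz": [0, 0, 0], "yaw": 0, "jaw": 0}, {"xyz": [0, 0, 0], "yaw": 0, "jaw": 0}]}}

```text
t: 11.25
tcp_pos: [0.584, 0.305, 0.2492]
tool_rot: [0.539, 0.458, -0.459, -0.539]
contact_force: [1.1, -0.3, -0.5]
grip_width: 0.0007
```

```bash
python3 -c "
from h import *
st()
s=r.camera('scene');a=cv2.imread('pics/scene0.png')
f=lambda i:cv2.resize(cv2.convertScaleAbs(i[150:225,225:295],alpha=1.8),None,fx=5.5,fy=5.5,interpolation=2)
cv2.imwrite('pics/s7.png',np.hstack([f(a),f(s)]))"
```

```text
t 11.25 tcp [0.584  0.305  0.2492] F [ 1.1 -0.3 -0.5] w 0.0007
[[0.16, -0.001, -0.987], [0.987, -0.001, 0.16], [-0.001, -1.0, 0.001]]
```

View pics/s7.png

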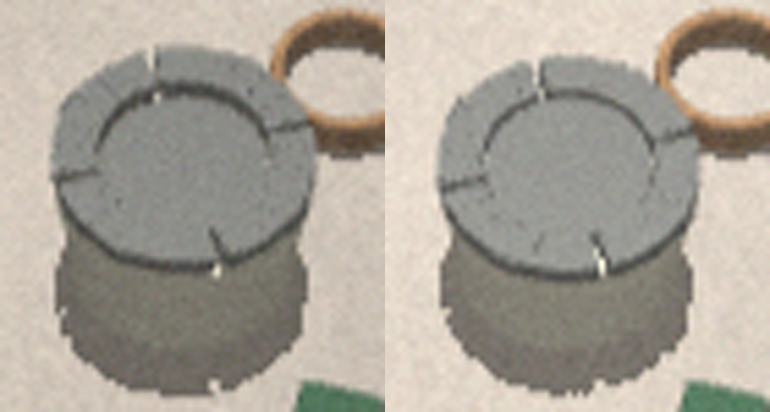

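Before (left) and after (right): all four sections now sit lower by the same amount, level with one another. The inner step is small and the tub is in the same place. I'll hand in.

```bash
python3 -c "
from h import *
print(r.hand_in())"
```

```text
the job is handed in; nothing more can be done
None
```

I pressed the four rim sections down one after another with the shut fingertips, and all four appear to have clicked fully shut. I then moved the arm clear and handed the job in at about 11.3 s.

- **Depth:** at each press the fingertips ended 93.7 to 94.0 mm above the bench, the height of a shut rim. The force read at the end of each press was 0.9 to 12.4 N.
- **Final picture:** in the scene camera all four sections sit equally lower than before. The tub is upright and in its place, and the tape, jar and wax block beside it look unmoved. I did not check the things further off again at the end.
- **What disagreed:** the three cameras put the tub's centre within about 5 mm of one another, and I used the wrist camera's value. My first move call was refused for missing a yaw value, and nothing moved.
- **Not measured:** I had no direct reading of the rim joints, and the hand-in reports no verdict.

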